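# Walk the granite lapping plate square to the bench fence

## Robot

A 6-joint arm with a two-finger parallel gripper is mounted at the origin on the work surface. World frame = base frame: x ahead of the robot, y to its left, z up, the work surface at z = 0. Lengths are in m, angles in degrees, forces in N, time in s.
With the tool pointing down it reaches from about 0.4 to 0.825 m from the base axis. Payload 7 kg.
Tool frame: the origin (TCP) lies at the very end of the fingers, on their centre line; the grasp point (between the pads) lies 19 mm behind it (ctrl.hold_point_z is the distance from the TCP to the grasp point, in m); z points along the fingers, x is the direction in which the jaws open and shut, and the axes are right-handed (so a half turn about z gives the same grasp; the last joint's range is limited). The gripper opens to 88 mm and grips with 3 to 60 N. Pads are 19 mm wide; open, the fingers measure 130 mm over their backs; the gripper's body (78 mm by 193 mm) begins 47 mm behind the grasp point.
Start: joints at [79.704, 20.546, 0.682, 0, -70.136, -16.507], TCP at [0.304, 0.602, 0.227] pointing down, gripper open.
Joint ranges: [-176.03, 176.03], [-82.01, 121.73], [-58.28, 71.71], [-173.87, 95.51], [-174.79, -0.11], [-173.66, 173.66]. Speed limits (degrees/s): [136.94, 136.94, 172.46, 180, 180, 180].

## Interface

Orientations are given as [roll, pitch, yaw] about the fixed x, y, z axes, in that order (R = Rz(yaw) Ry(pitch) Rx(roll)).
In Python, from plant import ctrl gives the robot as it stands.
- The arm moves only by the tool servo_tool, never from a script. Its argument "rows" is text: rows parted by semicolons, each of 6 numbers parted by spaces: the shift along the tool's x, y, z in cm, then the turn, a rotation vector about the tool's x, y, z in rad. In form: tx ty tz ax ay az; .... A call has 1 to 5 rows; each row shifts and turns the pose as measured when the row begins, along the tool's axes as they then stand; what a row does not reach is not made up. A row lasts 1/12 s, in which the tool goes at most 41.7 mm and 7.16 degrees, less where a joint would pass 70% of its speed; a pose out of reach is approached as far as the arm can. A call is refused whole if a number of a shift passes 4.17 or a number of a turn 0.125, either way. A call with a gripper value outside its range is refused whole. "grip" is the finger opening in cm, from 0 to 8.76, set as the call begins (left out, the last holds). The fingers move at their own pace and stop on an object; the grip force is fixed at half the most. Time passes only in rows, so rows that do not move let the fingers close. It gives the time, the measured TCP pose, the force and the opening at its end, in the units of the state.
- ctrl.get_obs(): the state, without advancing time (a new reading comes with each control period).
- ctrl.snapshot(name): name is "scene" or "top" or "wrist"; returns a dict with "frame" (400x640x3 uint8, red, green, blue), "K" (3x3 intrinsics, pixels), "eye" and "attitude" of the camera in the world. Camera axes: x right, y up, looking along -z (the intrinsics and any distortion apply to the point x, -y, -z); pixel columns grow to the right and rows downward; lengths in m; the calibration is good to about 2 mm. A picture is of the moment at which its call begins. There is no depth.
- ctrl.close_job(): hands the job in, once; it reports no verdict.
Trained networks look in a picture, given as the dict that the camera call returned (one of the last four; its "shot" number tells which), for a name from the list of things; names that differ only in an ending like _2 or _b are one class to them, and where a whole thing is asked for, a point or a joint stands for the part that bears it (a point fixed in the world has none). Each returns a list of dicts, best first, with "confidence" (0 to 1); they miss things now and then, are a little off and sometimes report something else, mostly with a low value. They report only what shows in the picture. A call takes as long as a camera call. They do not tell look-alikes from the thing itself.
- ctrl.spot_in(label, picture): "point" ([x, y, z] in m, in world coordinates, good to about 4 mm: the middle of the surface that is visible of it).
- ctrl.outline_of(label, picture): "pixels" (400x640 bool, what is visible of it).
- ctrl.place_of(label, picture): "point" ([x, y, z] in m, in world coordinates, good to about 4 mm: a listed point, or the origin of a listed thing).
The state is a dict: "clock": time; "joint_pos": joint angles; "qvel": joint speeds; "tau": joint torques, N m; "tool_pos": TCP position; "orientation": TCP orientation; "force": force on the tool from outside, world axes, zero at the start; "moment": the same for the moment, N m; "opening": finger opening in m.
Only numpy, scipy, OpenCV 4.12 (cv2) and the standard library are available. Lean on these libraries where they do the work, as an engineer would, in place of code of your own. Each camera call takes 0.05 s, during which the arm holds its last target.

## Task

Get the heavy granite lapping plate ready for truing ribs: pushing with the fingertips only, walk it round on the bench, a corner at a time, until one of its long sides lies flush against the light wooden fence along that side's whole length. Have it nearly parallel to the fence before it touches, so that no stone corner digs into the wood. Do not lift or tip the plate, leave the jar, the finger plane and the knife where they are, and finish with the hand clear.

Things in the scene. Friction and masses are not known exactly. Their poses are not given: they have to be found in the camera images.
- plate: granite lapping plate: loose dark grey slab, 160 mm long (x), 110 mm wide (y), 40 mm high, 1.5 to 2.1 kg, red-brown abrasive on top. Origin: centre of its underside, z up. Slides on the bench when pushed (5 to 15 N); pushed near an end of a long side it turns about a point about 70 mm past its centre. Starts clear of the fence, turned 29 to 66 degrees counter-clockwise (from above) from parallel.
- fence: light wooden batten fixed to the bench, 320 mm long (x), 45 mm deep, 32 mm high. Origin: bench level, middle of its working face; y points out of that face towards the plate, the batten lies at y 0 to -45 mm. Two steel holdfasts (up to 75 mm high) stand behind it and press on its top 115 mm either side of the middle. Either long side of the plate will do; flush, its centre is 55 mm from the face.
- glue_jar: small amber glass jar with a grey lid, 54 mm across, 66 mm high, standing behind the fence; origin at the centre of its underside. Leave it alone.
- finger_plane: small brass finger plane, 66 mm long, 24 mm wide, about 30 mm high, standing behind the fence; origin at the centre of its underside. Leave it alone.
- knife: bench knife with a light wooden handle, about 185 mm long (its x axis, from about 88 mm behind the origin to 97 mm ahead), 20 mm wide, 14 mm high, lying on the bench on the plate's side, well away from the fence; origin at bench level. Leave it alone.
Not all that is in view belongs to the job. There is more than one size of the plate; the job needs the largest.

How it is judged (in metres and radians):
At the end, for the whole second after the job is handed in: The plate rests flat and still, a long side parallel to the fence within 1.4 degrees, its centre no more than 57.5 mm from the fence's face (2.5 mm of gap at the middle) and within 82 mm of the fence's middle (that side overhangs an end by 2 mm at most) (angle between the x axis of plate and the x axis of fence, either way round below 0.025 rad and y of plate in the frame of fence between 0.05 and 0.0575 m and x of plate in the frame of fence between -0.082 and 0.082 m and height (world z) of plate below 0.004 m and angle between plate's own z axis and vertical below 0.03 rad and linear speed of plate below 0.01 m/s); the robot touches nothing.
It fails at once if the plate presses on the fence while its long sides are more than 14 degrees out of parallel with it (contact force between plate and fence above 1 N and angle between the x axis of plate and the x axis of fence, either way round above 0.25 rad).
It fails at once if the plate is lifted more than 6 mm off the bench or tipped more than 6 degrees (height (world z) of plate above 0.006 m or angle between plate's own z axis and vertical above 0.105 rad).
It fails at once if the jar, the finger plane or the knife is moved more than 10 mm (distance of any of glue_jar, finger_plane, knife from where it was at the start of the episode above 0.01 m).
It also fails if it takes over 64 s, if anything falls off the work surface, if the arm or the gripper's body presses on something with over 40 N, if the wrist force passes 120 N, or if a joint passes its speed limit or range.

## Working session

There is one attempt and no reset: what is moved stays moved. The work goes in short steps, Python scripts to look and compute and a tool call to move; the robot and the scene stay as the last step left them, time stands still between calls to the robot, and variables do not carry over. Pictures are saved under pics/ and viewed, and the job is handed in when it is done.

Besides the shell and the picture viewer there is one more tool, called after "Request:" as name(argument=value, ...), one argument or row to a line, values as JSON. servo_tool: Moves the arm, as the interface text tells. Its arguments: {"type":"object","properties":{"rows":{"type":"string"},"grip":{"type":"number"}},"required":["rows"]}

```bash
ls; mkdir -p pics; cat > h.py <<'E'
import numpy as np, cv2
from plant import ctrl
def snap(n,f):
    s=ctrl.snapshot(n); cv2.imwrite('pics/'+f,s['frame'][:,:,::-1]); return s
E
python3 - <<'E'
from h import *
o=ctrl.get_obs(); print(o)
for n in ['top','scene']:
    s=snap(n,n+'0.png'); print(n,s['K'],s['eye'],s['attitude'],[k for k in s])
    for l in ['plate','fence','glue_jar','finger_plane','knife']:
        r=ctrl.place_of(l,s); print(l,[(np.round(x['point'],3),round(x['confidence'],2)) for x in r])
E
```

```text
pics
{'clock': 0.0, 'joint_pos': array([ 7.97036127e+01,  2.05942840e+01,  6.33948225e-01, -1.80792719e-02,
       -7.01343507e+01, -1.65049620e+01]), 'qvel': array([-0.02824533,  0.0094168 , -0.0929891 ,  0.06713476, -0.05868446,
       -0.05669415]), 'tau': array([ 1.89504637e-03, -5.82719493e+01,  2.93047714e+01,  6.99716493e+00,
        7.00741162e-03, -1.53486058e-04]), 'tool_pos': array([0.30419532, 0.60204067, 0.22559826]), 'orientation': array([-1.79989392e+02, -9.56135555e-02, -1.16807516e+02]), 'force': array([-0.13026707, -0.42683314, -0.37624484]), 'moment': array([0.007852  , 0.01920103, 0.02622191]), 'opening': 0.0877329684024008}
top [[519.3660417    0.         319.35544797]
 [  0.         519.3660417  208.60880716]
 [  0.           0.           1.        ]] [0.51555848 0.0047033  1.3230905 ] [  3.3562244    0.48133895 -90.97889577] ['frame', 'K', 'eye', 'attitude', 'shot']
plate [(array([ 0.598,  0.021, -0.003]), 0.91), (array([0.376, 0.072, 0.003]), 0.9), (array([0.803, 0.07 , 0.001]), 0.79)]
fence [(array([ 0.562, -0.138,  0.   ]), 0.7)]
glue_jar [(array([ 0.45 , -0.286,  0.002]), 0.86)]
finger_plane [(array([ 0.587, -0.298,  0.001]), 0.54)]
knife [(array([ 0.603,  0.295, -0.001]), 0.78)]
scene [[479.13039026   0.         315.40398836]
 [  0.         479.13039026 195.39011016]
 [  0.           0.           1.        ]] [ 1.12513783 -0.54358966  1.10655545] [35.41187469  0.30951948 43.07462129] ['frame', 'K', 'eye', 'attitude', 'shot']
plate [(array([ 0.595,  0.022, -0.   ]), 0.93), (array([0.372, 0.073, 0.001]), 0.85), (array([ 0.805,  0.072, -0.001]), 0.74)]
fence [(array([ 0.559, -0.145,  0.   ]), 0.95)]
glue_jar [(array([ 0.448, -0.291, -0.003]), 0.9)]
finger_plane [(array([ 0.585, -0.3  , -0.002]), 0.68)]
knife [(array([0.601, 0.294, 0.   ]), 0.84)]
```

View pics/top0.png

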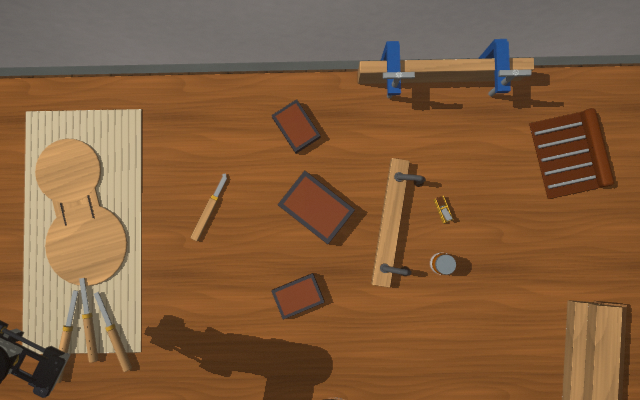

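View pics/scene0.png

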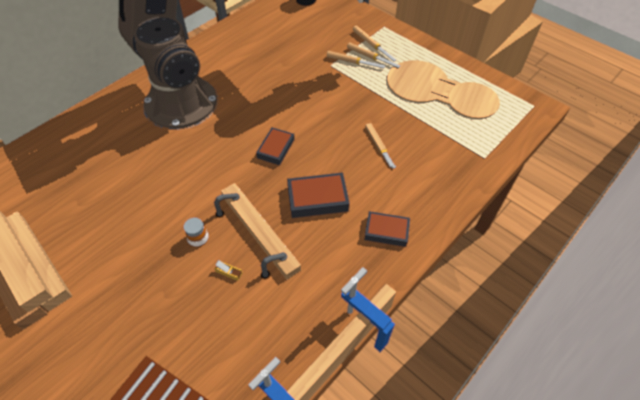

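```bash
cat >> h.py <<'E'
from scipy.spatial.transform import Rotation as R
from scipy.optimize import minimize
def proj(s,P):
    A=R.from_euler('xyz',s['attitude'],degrees=True).as_matrix()
    c=(np.asarray(P)-s['eye'])@A; c=c*[1,-1,-1]
    u=c@np.array(s['K']).T; return u[:,:2]/u[:,2:]
def box(p,x0,x1,y0,y1,h):
    c,s_=np.cos(p[2]),np.sin(p[2]);out=[]
    for z in (0,h):
        for x in (x0,x1):
            for y in (y0,y1): out.append([p[0]+c*x-s_*y,p[1]+s_*x+c*y,z])
    return np.array(out)
DIM={'plate':(-.08,.08,-.055,.055,.04),'fence':(-.16,.16,-.045,0,.032)}
def rend(s,p,l,k=4):
    h=cv2.convexHull(((proj(s,box(p,*DIM[l]))+.5)*k*16).astype(np.int32))
    m=np.zeros((400*k,640*k),np.uint8); cv2.fillConvexPoly(m,h,1,shift=4); return cv2.resize(m.astype(np.float32),(640,400),interpolation=cv2.INTER_AREA)
def mask(s,l,near=None):
    r=ctrl.outline_of(l,s); best=None
    for x in r:
        m=x['pixels'].astype(np.uint8); v,u=np.nonzero(m); c=np.array([u.mean(),v.mean()])
        d=0 if near is None else np.hypot(*(c-near))
        if best is None or d<best[0]-1e-9: best=(d,m,x['confidence'],c)
    return best
def fit(s,l,p0,hull=False):
    near=proj(s,[[p0[0],p0[1],.02]])[0]
    d,m,conf,c=mask(s,l,near)
    if hull:
        cs=np.argwhere(m)[:,::-1].astype(np.int32); mm=np.zeros_like(m); cv2.fillConvexPoly(mm,cv2.convexHull(cs),1); m=mm
    f=lambda q: -(lambda r:np.minimum(r,m).sum()/np.maximum(r,m).sum())(rend(s,q*np.array([.01,.01,.1]),l))
    q0=np.array(p0)/[.01,.01,.1]
    b=min((minimize(f,q0+[0,0,a],method='Nelder-Mead',options=dict(initial_simplex=q0+[0,0,a]+np.array([[0,0,0],[1.5,0,0],[0,1.5,0],[0,0,1.5]]))) for a in (-1.5,1.5)),key=lambda r:r.fun)
    return b.x*[.01,.01,.1],-b.fun,m.sum(),conf
def rel(pl,fe):
    c,s_=np.cos(fe[2]),np.sin(fe[2]); d=np.subtract(pl[:2],fe[:2])
    return np.array([c*d[0]+s_*d[1],-s_*d[0]+c*d[1],np.degrees(pl[2]-fe[2])])
E
python3 - <<'E'
from h import *
for n in ['top','scene']:
    s=ctrl.snapshot(n)
    a=fit(s,'plate',[.597,.021,.6]); b=fit(s,'fence',[.56,-.14,-.1],n=='top')
    print(n,a,b,rel(a[0],b[0]))
    im=s['frame'][:,:,::-1].copy()
    for l,p in (('plate',a[0]),('fence',b[0])):
        for q in proj(s,box(p,*DIM[l])): cv2.circle(im,tuple(int(x) for x in q),1,(0,255,0),-1)
    cv2.imwrite('pics/f_%s.png'%n,cv2.resize(im[80:300,180:480],None,fx=2.6,fy=2.6))
E
```

```text
top (array([0.59502781, 0.02242045, 0.90128164]), np.float64(0.972694993019104), np.uint64(2901), 0.85) (array([ 0.55915162, -0.14204442, -0.17567688]), np.float64(0.5461139678955078), np.uint64(4633), 0.59) [6.57971743e-03 1.68203749e-01 6.17051776e+01]
scene (array([0.59624299, 0.02225204, 0.86926219]), np.float64(0.9410736560821533), np.uint64(2264), 0.56) (array([ 0.55820171, -0.14109083, -0.1751999 ]), np.float64(0.8332639336585999), np.uint64(2494), 0.81) [8.98746416e-03 1.67473153e-01 5.98432692e+01]
```

View pics/f_top.png

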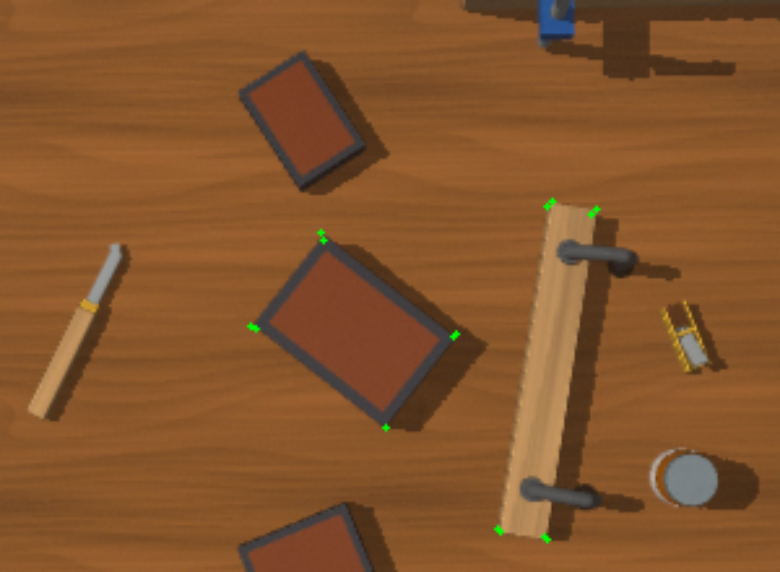

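View pics/f_scene.png

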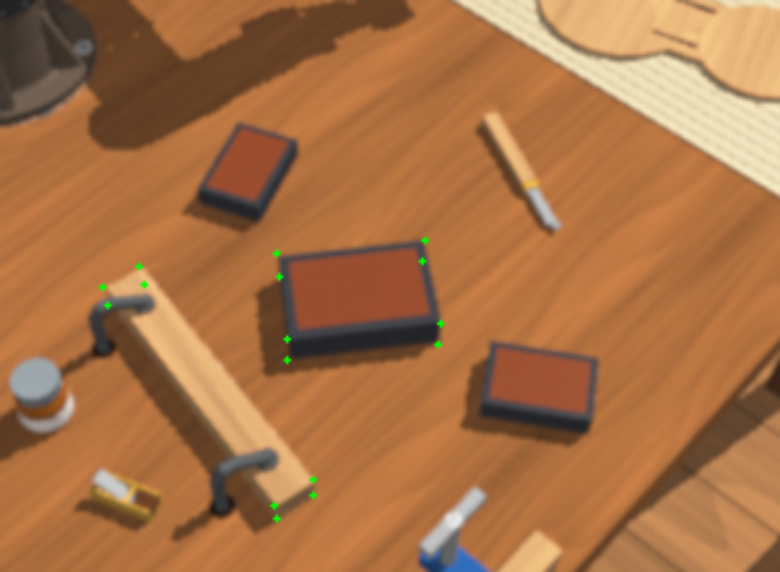

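Request:
servo_tool(
  rows="2.1 -2.8 0.6 0 0 0; 2.1 -2.8 0.6 0 0 0; 2.1 -2.8 0.6 0 0 0; 2.1 -2.8 0.6 0 0 0; 2.1 -2.8 0.6 0 0 0",
  grip=3,
)

```text
clock: 1.32
tool_pos: [0.382, 0.4469, 0.1951]
orientation: [-180.0, 0.2, -116.3]
force: [0.2, 0.2, 0.1]
opening: 0.0597
```

Request:
servo_tool(
  rows="2.1 -2.8 0.6 0 0 0; 2.1 -2.8 0.6 0 0 0; 2.1 -2.8 0.6 0 0 0; 2.1 -2.8 0.6 0 0 0; 2.1 -2.8 0.6 0 0 0",
)

```text
clock: 1.73
tool_pos: [0.4634, 0.2832, 0.1647]
orientation: [-180.0, 0.4, -116.2]
force: [0.4, 0.1, -0.3]
opening: 0.0315
```

```bash
cat >> h.py <<'E'
def to(x,y,z,yaw):
    o=ctrl.get_obs(); p=o['tool_pos']; Y=o['orientation'][2]; a=np.radians(Y)
    d=np.array([x,y])-p[:2]; dy=(yaw-Y+180)%360-180
    A=R.from_euler('xyz',o['orientation'],degrees=True).as_matrix()
    e=A.T@np.append(d,z-p[2])
    t=R.from_matrix(A.T@R.from_euler('xyz',[180,0,yaw],degrees=True).as_matrix()).as_rotvec()
    print('shift cm',np.round(e*100,2),'turn',np.round(t,3),'rows>=',np.linalg.norm(e)/.0417,np.linalg.norm(t)/.125,'force',np.round(o['force'],1),'t',o['clock'],'op',o['opening'],'pos',np.round(p,4),'yaw',round(Y,2))
E
python3 -c "
from h import *
to(.54,.121,.1,-129)"
```

```text
shift cm [ 11.21 -14.03   6.42] turn [-0.     0.006  0.223] rows>= 4.574099992756284 1.7875336293033977 force [ 0.4  0.1 -0.3] t 1.7333 op 0.03153481140475655 pos [0.4634 0.2832 0.1647] yaw -116.2
```

Request:
servo_tool(
  rows="2.2 -2.9 1.3 0 0 0; 2.2 -2.9 1.3 0 0 0; 2.2 -2.9 1.3 0 0 0; 2.2 -2.9 1.3 0 0 0; 1 -1.2 0.6 0 0 0.11",
)

```text
clock: 2.15
tool_pos: [0.5394, 0.1306, 0.1063]
orientation: [-179.9, 0.7, -122.3]
force: [0.7, 0.9, 1.1]
opening: 0.03
```

Request:
servo_tool(
  rows="0 0 0 0 0 0.11; 0 0 0 0 0 0",
)

```text
clock: 2.32
tool_pos: [0.5398, 0.1257, 0.1042]
orientation: [180.0, 0.5, -129.5]
force: [-0.1, -0.1, 0.3]
opening: 0.0303
```

```bash
python3 -c "
from h import *
s=snap('top','top1.png')
print(fit(s,'plate',[.597,.021,.9])[:2])
s=snap('wrist','w1.png')
to(.54,.121,.015,-129)"
```

```text
(array([0.59633507, 0.02262369, 0.89307814]), np.float64(0.9719418287277222))
shift cm [ 0.57 -0.42  8.99] turn [-0.     0.01   0.002] rows>= 2.1622916609374765 0.08384824360212079 force [-0.7  1.  -0.5] t 2.4667 op 0.029737815797076714 pos [0.5397 0.1274 0.1049] yaw -128.88
```

View pics/top1.png

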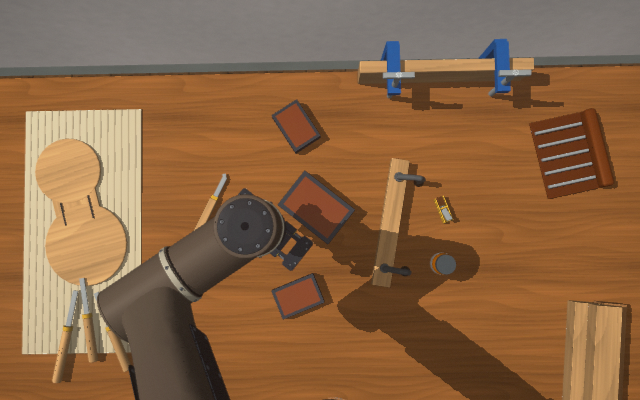

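Request:
servo_tool(
  rows="0.2 -0.1 3 0 0 0; 0.2 -0.1 3 0 0 0; 0.2 -0.2 2.4 0 0.01 0; 0 0 0 0 0 0",
)

```text
clock: 2.8
tool_pos: [0.5429, 0.1265, 0.0233]
orientation: [-179.7, 0.6, -127.8]
force: [-0.2, -0.3, -0.3]
opening: 0.0301
```

```bash
python3 -c "
from h import *
s=snap('scene','s2.png');snap('wrist','w2.png')
to(.571,.096,.018,-129)"
```

```text
shift cm [ 0.91 -3.99  0.91] turn [-0.007  0.016  0.02 ] rows>= 1.004078160739153 0.21214711160499605 force [0.7 0.3 0.3] t 2.9 op 0.02990675719503153 pos [0.545  0.1276 0.0269] yaw -127.83
```

View pics/s2.png

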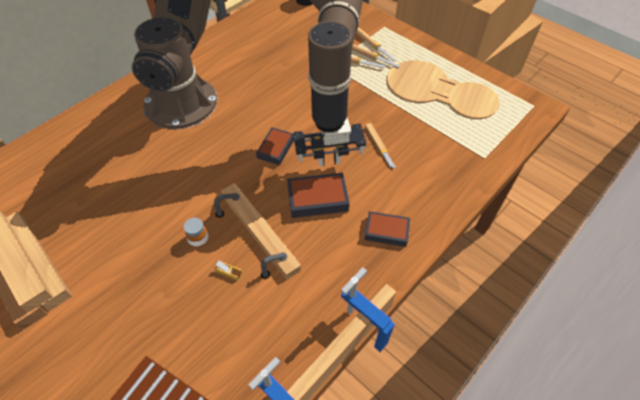

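View pics/w2.png

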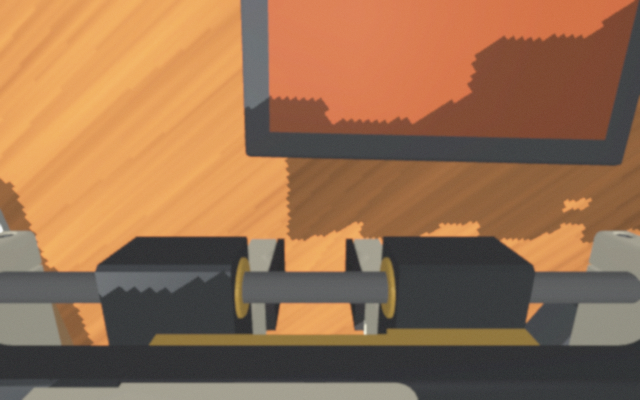

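Request:
servo_tool(
  rows="0.4 -1.5 0.5 0 0.01 0.02; 0.4 -1.0 0.5 0 0.01 0; 0 0 0 0 0 0",
)

```text
clock: 3.15
tool_pos: [0.563, 0.1087, 0.0223]
orientation: [-179.4, 0.1, -128.6]
force: [0.1, 0.1, 0.5]
opening: 0.03
```

```bash
python3 -c "
from h import *
to(.571,.096,.018,-129)"
```

```text
shift cm [ 0.49 -1.42  0.44] turn [-0.01   0.002  0.008] rows>= 0.37472856296094076 0.10437990876778017 force [0.1 0.1 0.5] t 3.15 op 0.029960139374751872 pos [0.563  0.1087 0.0223] yaw -128.55
```

Request:
servo_tool(
  rows="0.3 -0.7 0.3 -0.01 0 0.01; 0.1 -0.5 0.2 0 0 0; 0 -0.3 0 0 0 0; 0 0 0 0 0 0",
)

```text
clock: 3.48
tool_pos: [0.5736, 0.0971, 0.0203]
orientation: [180.0, 0.4, -129.1]
force: [-0.7, 0.5, 0.0]
opening: 0.0297
```

```bash
python3 -c "
from h import *
to(.571,.096,.018,-129)"
```

```text
shift cm [0.25 0.13 0.22] turn [ 0.     0.007 -0.001] rows>= 0.0864071469007404 0.05875699124415022 force [-0.7  0.5  0. ] t 3.4833 op 0.029747124145226247 pos [0.5736 0.0971 0.0203] yaw -129.08
```

Request:
servo_tool(
  rows="-0.2 -0.3 0 0 0 0.02; -0.26 -0.46 0.1 0 0 0.04; -0.26 -0.46 0 0 0 0.04; -0.26 -0.46 0.1 0 0 0.04; -0.26 -0.46 0 0 0 0.04",
)

```text
clock: 3.9
tool_pos: [0.5933, 0.0943, 0.02]
orientation: [179.6, 0.3, -139.7]
force: [-2.0, 4.0, -3.1]
opening: 0.0298
```

```bash
cat >> h.py <<'E'
FE=np.array([.5587,-.1416,-.1755])
def st(p0,f):
    s=snap('top',f); a=fit(s,'plate',p0); p=a[0]; o=ctrl.get_obs()
    c,q=np.cos(p[2]),np.sin(p[2]); d=o['tool_pos'][:2]-p[:2]
    print('plate',np.round(p,4),'iou %.3f'%a[1],'rel',np.round(rel(p,FE),4),'tcp in plate',np.round([c*d[0]+q*d[1],-q*d[0]+c*d[1]],4),'yawdiff',(o['orientation'][2]-np.degrees(p[2])+90)%180-90,'F',np.round(o['force'],1),'z',o['tool_pos'][2],'t',o['clock'])
E
python3 -c "
from h import *
st([.597,.021,.85],'t3.png');snap('wrist','w3.png')"
```

```text
plate [0.6029 0.0133 0.7049] iou 0.733 rel [1.64000e-02 1.60200e-01 5.04411e+01] tcp in plate [0.0457 0.0671] yawdiff -0.05647308651828098 F [-0.4  2.5 -1.6] z 0.019965878852096646 t 4.0
```

View pics/t3.png

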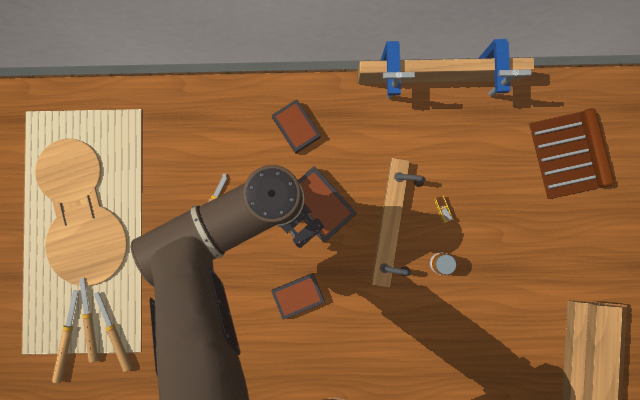

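View pics/w3.png

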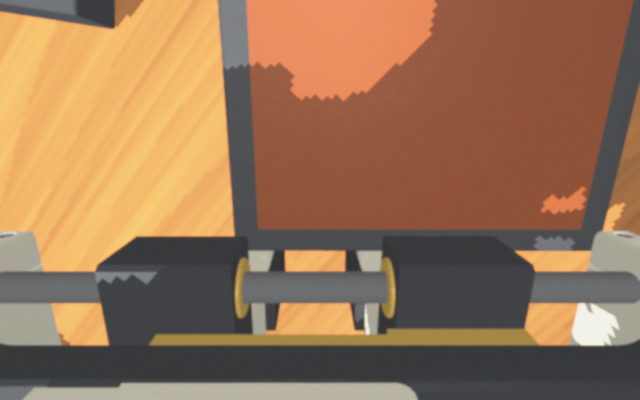

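Request:
servo_tool(
  rows="-0.26 -0.46 0.1 0 0 0.04; -0.33 -0.58 0 0 0 0.05; -0.33 -0.58 0 0 0 0.05; -0.33 -0.58 0 0 0 0.05; -0.33 -0.58 0 0 0 0.05",
)

```text
clock: 4.47
tool_pos: [0.62, 0.084, 0.0198]
orientation: [179.3, 0.3, -153.3]
force: [-3.9, 7.1, 0.9]
opening: 0.0303
```

Request:
servo_tool(
  rows="-0.33 -0.58 0.1 0 0 0.05; -0.33 -0.58 0 0 0 0.05; -0.33 -0.58 0 0 0 0.05; -0.33 -0.58 0 0 0 0.05; -0.26 -0.46 0 0 0 0.04",
)

```text
clock: 4.88
tool_pos: [0.6445, 0.0684, 0.0196]
orientation: [179.0, 0.2, -167.2]
force: [-1.9, 6.5, -0.4]
opening: 0.03
```

```bash
python3 -c "
from h import *
st([.61,.0,.3],'t4.png');snap('wrist','w4.png')
s=ctrl.snapshot('scene'); a=fit(s,'plate',[.61,0,.3]); print(a, rel(a[0],FE))"
```

```text
plate [ 0.6161 -0.0058  0.2284] iou 0.736 rel [ 0.0328  0.1437 23.1427] tcp in plate [0.0448 0.0653] yawdiff -0.25909628058735734 F [ 0.3  3.6 -2.7] z 0.019640043701180398 t 4.9833
(array([ 0.61399666, -0.00517147,  0.24418142]), np.float64(0.9308227300643921), np.uint64(2352), 0.84) [ 0.03062679  0.14398772 24.04597412]
```

View pics/t4.png

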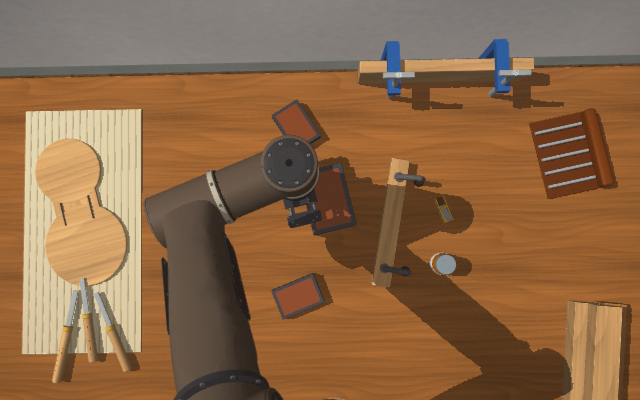

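View pics/w4.png

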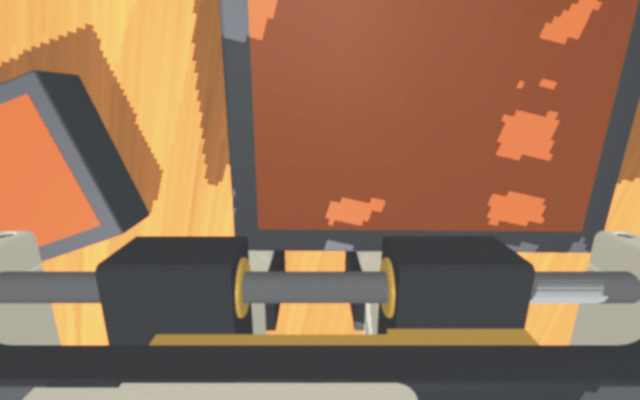

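Request:
servo_tool(
  rows="-0.26 -0.46 0.1 0 0 0.04; -0.33 -0.58 0 0.01 0 0.05; -0.33 -0.58 0 0 0 0.05; -0.33 -0.58 0 0 0 0.05; -0.33 -0.58 0 0 0 0.05",
)

```text
clock: 5.55
tool_pos: [0.6633, 0.0472, 0.0197]
orientation: [179.4, 0.2, 179.4]
force: [-0.1, 6.7, -1.2]
opening: 0.0297
```

Request:
servo_tool(
  rows="-0.33 -0.58 0.1 0.01 0 0.05; -0.33 -0.58 0 0 0 0.05; -0.26 -0.46 0 0 0 0.04; 0 0 0 0 0 0",
)

```text
clock: 5.88
tool_pos: [0.6729, 0.0325, 0.0199]
orientation: [179.8, 0.4, 171.3]
force: [-0.2, 0.4, -0.1]
opening: 0.0297
```

```bash
python3 -c "
from h import *
st([.62,-.03,-.15],'t5.png');snap('wrist','w5.png')
s=ctrl.snapshot('scene'); a=fit(s,'plate',[.62,-.03,-.15]); print(a, rel(a[0],FE))"
```

```text
plate [ 0.6185 -0.0258 -0.1576] iou 0.783 rel [0.0386 0.1245 1.0284] tcp in plate [0.0442 0.0661] yawdiff 0.44395322145589944 F [ 0.1 -0.4  0.4] z 0.01992941625931876 t 5.9833
(array([ 0.61749232, -0.02672604, -0.14446891]), np.float64(0.9634730219841003), np.uint64(2463), 0.85) [0.03783218 0.12337459 1.77795068]
```

View pics/t5.png

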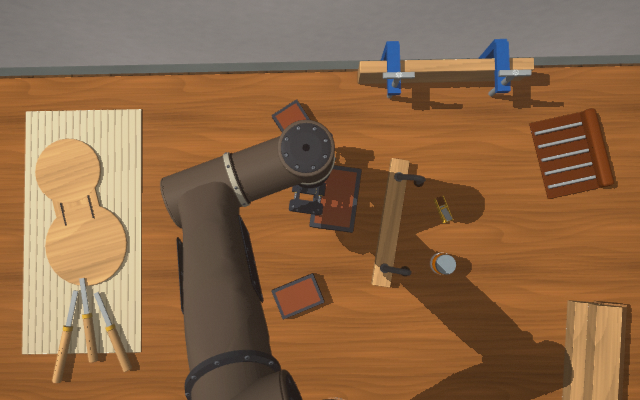

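View pics/w5.png

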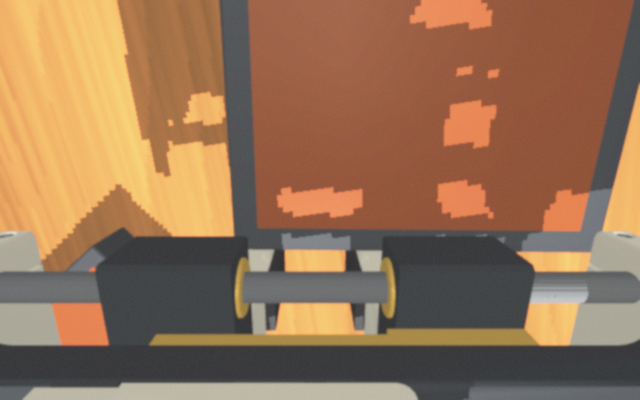

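Request:
servo_tool(
  rows="0 0.6 0 0 0 0; 1 0.6 0 0 0 0.02; 2 0.2 0 0 0 0; 1.7 0 0 0 0 0; 0 0 0 0 0 0",
)

```text
clock: 6.55
tool_pos: [0.6264, 0.0552, 0.0193]
orientation: [179.9, 0.3, 170.3]
force: [-1.0, -0.4, 0.5]
opening: 0.0301
```

Request:
servo_tool(
  rows="0 0 0 0 0 0; 0 0 0 0 0 0; 0 0 0 0 0 0; 0 0 0 0 0 0; 0 0 0 0 0 0",
  grip=8.6,
)

```text
clock: 6.97
tool_pos: [0.6279, 0.0562, 0.0202]
orientation: [179.9, 0.4, 170.5]
force: [0.0, 0.0, -0.1]
opening: 0.0579
```

```bash
python3 -c "
from h import *
st([.62,-.03,-.15],'t6.png');snap('wrist','w6.png')
s=ctrl.snapshot('scene'); a=fit(s,'plate',[.62,-.03,-.15]); print(a, rel(a[0],FE)); p=a[0]
v=np.array([-np.sin(p[2]),np.cos(p[2])]); q=p[:2]+v*.072
to(q[0],q[1],.018,169.95)"
```

```text
plate [ 0.6189 -0.0275 -0.1581] iou 0.893 rel [0.0393 0.1229 0.9985] tcp in plate [-0.0044  0.084 ] yawdiff -0.4540614832118308 F [0.  0.2 0. ] z 0.020122609434696785 t 7.0667
(array([ 0.62, -0.03, -0.3 ]), np.float64(0.0), np.uint64(941), 0.56) [ 0.04087298  0.12058876 -7.13332455]
shift cm [-1.65 -1.49  0.22] turn [0.001 0.007 0.009] rows>= 0.5355446357502914 0.09482814057488874 force [-0.7  0.4  0.1] t 7.2167 op 0.07756301707231046 pos [0.6274 0.0562 0.0201] yaw 170.49
```

View pics/w6.png

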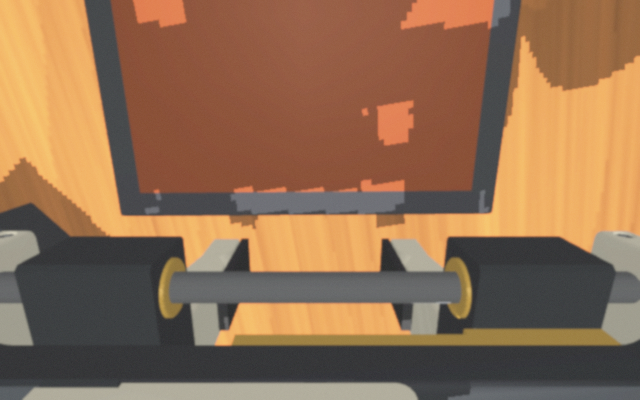

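Request:
servo_tool(
  rows="-0.4 -1.0 0.1 0 0 0.009; 0 -0.6 0.1 0 0 0; 0 -0.6 0 0 0 0; 0 -0.6 0 0 0 0; 0 -0.6 0 0 0 0",
)

```text
clock: 7.63
tool_pos: [0.6295, 0.0255, 0.0186]
orientation: [179.4, 0.8, 170.0]
force: [1.0, 10.5, -0.3]
opening: 0.0858
```

Request:
servo_tool(
  rows="0 -0.7 0.1 0 0 0; 0 -0.7 0 0 0 0; 0 -0.7 0 0 0 0; 0 -0.7 0 0 0 0; 0 -0.5 0 0 0 0",
)

```text
clock: 8.05
tool_pos: [0.6293, 0.0007, 0.019]
orientation: [178.5, 1.5, 169.9]
force: [-0.0, 11.8, 1.2]
opening: 0.086
```

```bash
python3 -c "
from h import *
st([.61,-.06,-.17],'t7.png');snap('wrist','w7.png')
s=snap('scene','s7.png'); a=fit(s,'plate',[.61,-.06,-.17]); print(a, rel(a[0],FE)); p=a[0]
to(0.6,0,.018,169.95)"
```

```text
plate [ 0.6163 -0.0685 -0.1646] iou 0.551 rel [0.044  0.082  0.6271] tcp in plate [0.0015 0.0698] yawdiff -0.6752320947745147 F [ 0.6  5.7 -0. ] z 0.01897636679013198 t 8.15
(array([ 0.61625578, -0.06494269, -0.18206958]), np.float64(0.9507092833518982), np.uint64(2474), 0.71) [ 0.04328728  0.08552907 -0.37640909]
shift cm [ 2.88 -0.52  0.01] turn [ 0.024  0.025 -0.   ] rows>= 0.7010237133126181 0.28253285846901716 force [0.6 5.6 0.9] t 8.3 op 0.08575017448212724 pos [6.292e-01 1.000e-04 1.900e-02] yaw 169.91
```

View pics/t7.png

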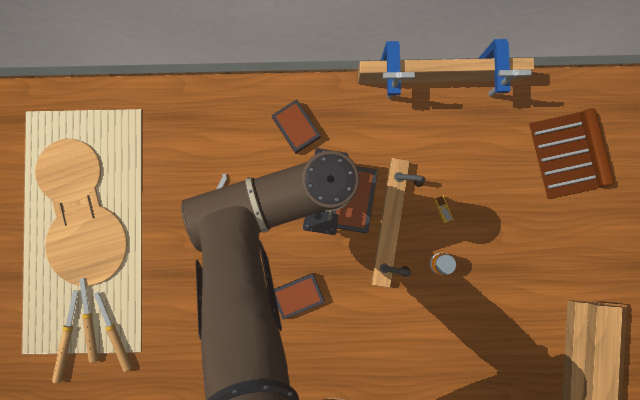

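View pics/w7.png

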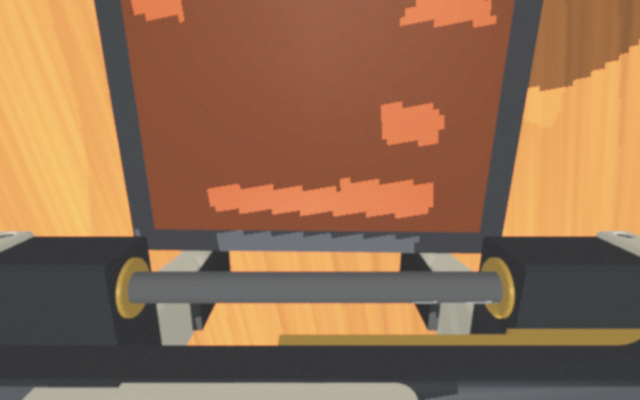

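Request:
servo_tool(
  rows="0 -0.5 0 0.02 0.02 0; 0 -0.6 0.1 0 0 0; 0 -0.6 0 0 0 0; 0 -0.5 0 0 0 0; 0 -0.4 0 0 0 0",
)

```text
clock: 8.72
tool_pos: [0.6297, -0.0173, 0.0194]
orientation: [179.0, 0.9, 169.9]
force: [-0.1, 12.2, 1.7]
opening: 0.0857
```

Request:
servo_tool(
  rows="0 -0.3 0 0.01 0.01 0; 0 -0.25 0 0 0 0; 0 -0.25 0 0 0 0",
)

```text
clock: 8.97
tool_pos: [0.63, -0.0211, 0.0196]
orientation: [179.1, 0.5, 169.8]
force: [-0.1, 12.1, 2.4]
opening: 0.0864
```

```bash
python3 -c "
from h import *
s=snap('scene','s8.png');snap('wrist','w8.png'); a=fit(s,'plate',[.61,-.09,-.17]); print(a, rel(a[0],FE)); 
o=ctrl.get_obs(); print('tcp rel',rel([*o['tool_pos'][:2],0],FE))
to(0.6,0,.018,169.95)"
```

```text
(array([ 0.6167918 , -0.08566781, -0.18246122]), np.float64(0.948720395565033), np.uint64(2509), 0.79) [ 0.04743368  0.06521589 -0.39884875]
tcp rel [ 0.04915882  0.13095942 10.0554093 ]
shift cm [3.33 1.56 0.15] turn [ 0.016  0.009 -0.002] rows>= 0.881640246531382 0.1450778224885019 force [ 0.6 10.1  0.8] t 9.1167 op 0.08602742854918524 pos [ 0.63   -0.0212  0.0196] yaw 169.8
```

View pics/s8.png

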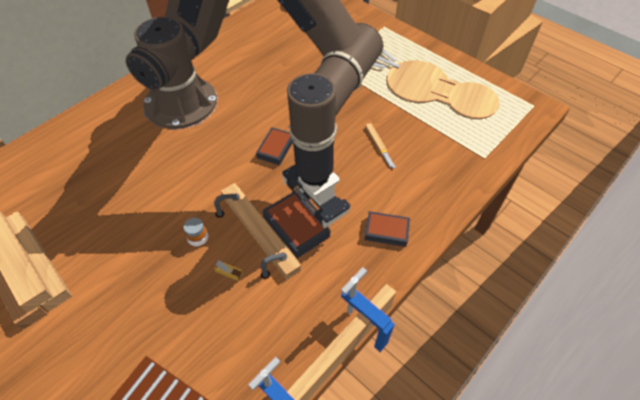

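View pics/w8.png

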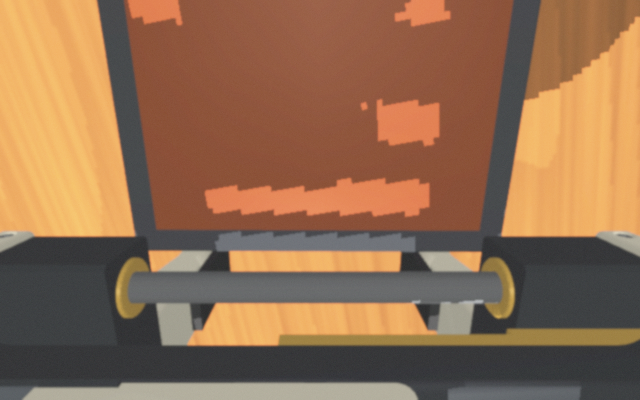

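Request:
servo_tool(
  rows="0 -0.4 0 0.01 0.01 0; 0 -0.4 0 0 0 0; 0 -0.4 0 0 0 0",
)

```text
clock: 9.37
tool_pos: [0.6301, -0.028, 0.0198]
orientation: [179.2, 0.2, 169.8]
force: [0.1, 11.6, 1.7]
opening: 0.0861
```

Request:
servo_tool(
  rows="0 -0.35 0 0 0 0; 0 -0.35 0 0 0 0",
)

```text
clock: 9.53
tool_pos: [0.6303, -0.0308, 0.0201]
orientation: [178.8, 0.4, 169.7]
force: [-1.6, 27.0, 4.0]
opening: 0.086
```

```bash
python3 -c "
from h import *
o=ctrl.get_obs(); print('tcp rel',rel([*o['tool_pos'][:2],0],FE),o['force'])"
```

```text
tcp rel [ 0.05115598  0.12159383 10.0554093 ] [-1.57506306 26.96816958  4.00361126]
```

Request:
servo_tool(
  rows="0 -0.3 0 0 0 0; 0 -0.3 0 0 0 0",
)

```text
clock: 9.7
tool_pos: [0.6304, -0.0306, 0.0201]
orientation: [178.3, 0.5, 169.6]
force: [-0.2, 18.5, 1.6]
opening: 0.086
```

```bash
python3 -c "
from h import *
o=ctrl.get_obs(); print('tcp rel',rel([*o['tool_pos'][:2],0],FE),o['force'],o['moment'],o['orientation'])
s=snap('scene','s9.png'); cv2.imwrite('pics/s9b.png',cv2.resize(s['frame'][160:300,190:350,::-1],None,fx=4.5,fy=4.2,interpolation=cv2.INTER_CUBIC))
s=snap('top','t9.png'); cv2.imwrite('pics/t9b.png',cv2.resize(s['frame'][140:300,290:450,::-1],None,fx=3.7,fy=3.7,interpolation=cv2.INTER_CUBIC))
"
```

```text
tcp rel [ 0.05122632  0.12183093 10.0554093 ] [-0.19932391 18.51684575  1.55001665] [6.86067603 0.84747443 0.12384173] [178.3457588    0.49954441 169.64690595]
```

View pics/s9b.png

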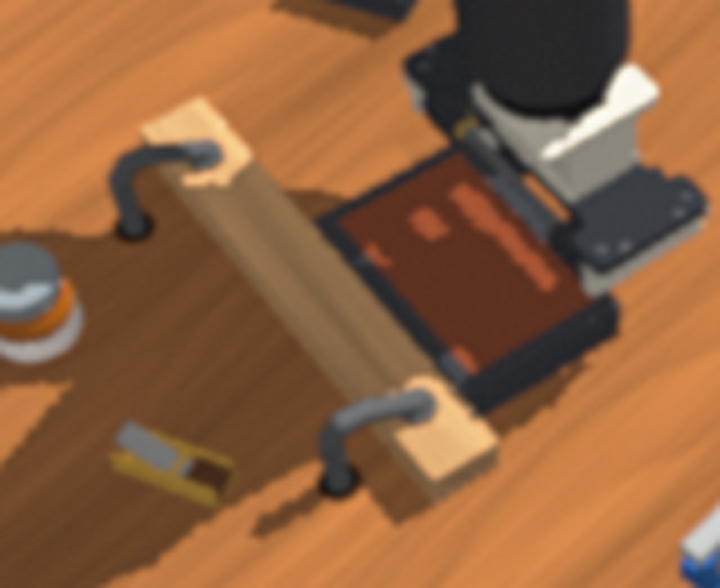

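View pics/t9b.png

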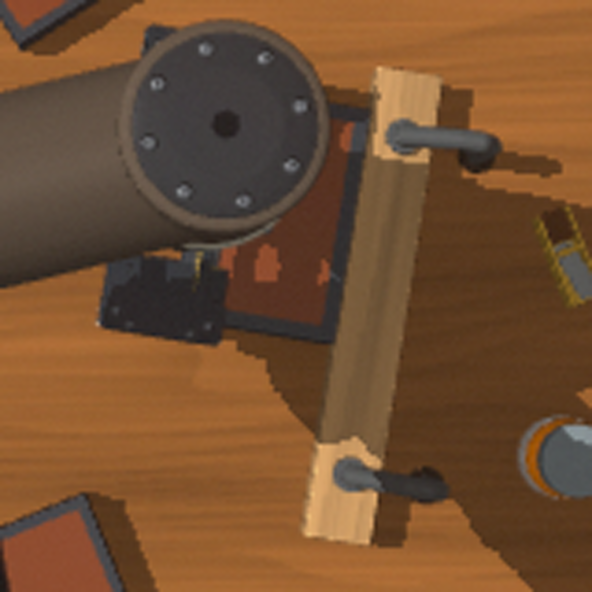

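Request:
servo_tool(
  rows="0 -0.5 0 0.02 0 0; 0 -0.6 0 0.02 0 0",
)

```text
clock: 9.97
tool_pos: [0.6304, -0.0313, 0.0196]
orientation: [179.9, 0.7, 169.6]
force: [-1.9, 40.6, 0.8]
opening: 0.0861
```

```bash
python3 -c "
from h import *
o=ctrl.get_obs(); print('tcp rel',rel([*o['tool_pos'][:2],0],FE),o['force'],o['moment'],o['orientation'])"
```

```text
tcp rel [ 0.05137628  0.12117975 10.0554093 ] [-1.87021486 40.55154077  0.78679032] [15.10885898  2.14516313  0.5879161 ] [179.88278468   0.7251322  169.59614492]
```

Request:
servo_tool(
  rows="0 1 0 0 0 0; 0 0.6 0 0 0 0; 0 0 0 0 0 0; 0 0 0 0 0 0; 0 0 0 0 0 0",
  grip=2,
)

```text
clock: 10.38
tool_pos: [0.633, -0.0135, 0.0192]
orientation: [179.8, 0.7, 169.7]
force: [0.4, -0.7, 0.1]
opening: 0.0581
```

Request:
servo_tool(
  rows="0 0 0 0 0 0; 0 0 0 0 0 0; 0 0 0 0 0 0; 0 0 0 0 0 0",
)

```text
clock: 10.72
tool_pos: [0.6323, -0.0168, 0.019]
orientation: [179.9, 0.7, 169.5]
force: [0.9, 0.1, -0.1]
opening: 0.0318
```

Request:
servo_tool(
  rows="0 -0.6 0 0 0 0; 0 -0.4 0 0 0 0; 0 -0.4 0 0 0 0; 0 -0.4 0 0 0 0; 0 -0.4 0 0 0 0",
)

```text
clock: 11.13
tool_pos: [0.6302, -0.0309, 0.0191]
orientation: [179.1, 0.9, 169.5]
force: [-3.2, 27.0, 0.8]
opening: 0.0201
```

```bash
python3 -c "
from h import *
o=ctrl.get_obs(); print('tcp rel',rel([*o['tool_pos'][:2],0],FE),o['force'],o['moment'],o['orientation'],o['opening'])"
```

```text
tcp rel [ 0.05111496  0.12152692 10.0554093 ] [-3.17446819 27.03316585  0.78625588] [9.51270812 1.23662069 0.28225364] [179.1464506    0.94435659 169.45999926] 0.02012216401728384
```

Push slightly harder, then retreat and look.

Request:
servo_tool(
  rows="0 -0.5 0 0.01 0 0; 0 -0.5 0 0 0 0",
)

```text
clock: 11.3
tool_pos: [0.6304, -0.0309, 0.0191]
orientation: [179.0, 1.2, 169.5]
force: [-1.9, 29.0, 0.8]
opening: 0.0202
```

Request:
servo_tool(
  rows="0 0.8 0 0 0 0; 0 1 0 0 0 0; 0 1.5 0 0 0 0; 0 2 -1 0 0 0; 0 1.5 -3 0 0 0",
)

```text
clock: 11.72
tool_pos: [0.6381, 0.037, 0.0554]
orientation: [179.2, 0.7, 169.3]
force: [0.2, -0.6, -0.2]
opening: 0.0197
```

Request:
servo_tool(
  rows="0 1.5 -3 0 0 0; 0 1.5 -3 0 0 0; -2 2 -2.5 0 0 0; -2 2.5 -2 0 0 0; -2 3 -1 0 0 0",
)

```text
clock: 12.13
tool_pos: [0.714, 0.1309, 0.182]
orientation: [179.4, 0.7, 169.2]
force: [1.8, -0.3, 0.6]
opening: 0.0205
```

Request:
servo_tool(
  rows="-1 3.5 -1 0 0 0; -1 3.5 -1 0 0 0; -1 3.5 0 0 0 0; -1 3.5 0 0 0 0; 0 0 0 0 0 0",
)

```text
clock: 12.55
tool_pos: [0.7865, 0.2711, 0.2099]
orientation: [179.3, 1.1, 169.1]
force: [-1.5, -1.2, -2.3]
opening: 0.0198
```

```bash
python3 -c "
from h import *
s=snap('top','t10.png'); cv2.imwrite('pics/t10b.png',cv2.resize(s['frame'][140:300,290:450,::-1],None,fx=3.7,fy=3.7,interpolation=cv2.INTER_CUBIC))
for n in ['top','scene']:
    s=ctrl.snapshot(n); a=fit(s,'plate',[.61,-.09,-.17]);b=fit(s,'fence',FE); print(n,a,b[:2], rel(a[0],FE),rel(a[0],b[0]))
    for l in ['glue_jar','finger_plane','knife']:
        r=ctrl.place_of(l,s); print(l,[(np.round(x['point'],3),round(x['confidence'],2)) for x in r])
cv2.imwrite('pics/s10b.png',cv2.resize(s['frame'][160:300,190:350,::-1],None,fx=4.5,fy=4.2,interpolation=cv2.INTER_CUBIC))
print(ctrl.get_obs()['force'],ctrl.get_obs()['clock'])
"
```

```text
top (array([ 0.6181155 , -0.09481611, -0.18036913]), np.float64(0.9771310687065125), np.uint64(2937), 0.87) (array([ 0.56100054, -0.14034124, -0.17843419]), np.float64(0.8154072761535645)) [ 0.05033435  0.05643924 -0.27898033] [ 0.04812793  0.05493958 -0.11086355]
glue_jar [(array([ 0.45 , -0.286, -0.001]), 0.7)]
finger_plane [(array([ 0.585, -0.298,  0.001]), 0.5)]
knife [(array([ 0.601,  0.291, -0.002]), 0.86)]Traceback (most recent call last):
  File "<string>", line 5, in <module>
    s=ctrl.snapshot(n); a=fit(s,'plate',[.61,-.09,-.17]);b=fit(s,'fence',FE); print(n,a,b[:2], rel(a[0],FE),rel(a[0],b[0]))
                                                           ~~~^^^^^^^^^^^^^^
  File "h.py", line 30, in fit
    d,m,conf,c=mask(s,l,near)
    ^^^^^^^^^^
TypeError: cannot unpack non-iterable NoneType object
```

View pics/t10b.png

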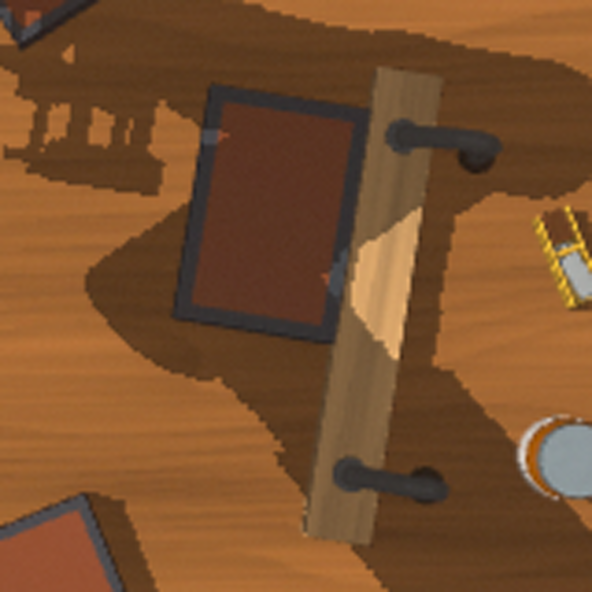

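View pics/t10.png

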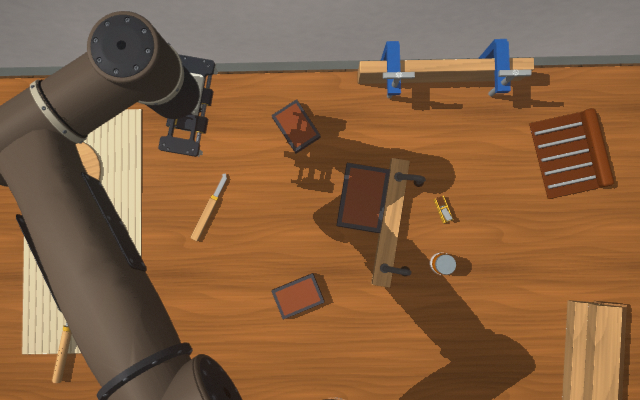

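```bash
python3 -c "
from h import *
s=snap('scene','s11.png'); cv2.imwrite('pics/s11b.png',cv2.resize(s['frame'][160:300,190:350,::-1],None,fx=4.5,fy=4.2,interpolation=cv2.INTER_CUBIC))"
```

```text
(no output)
```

View pics/s11b.png

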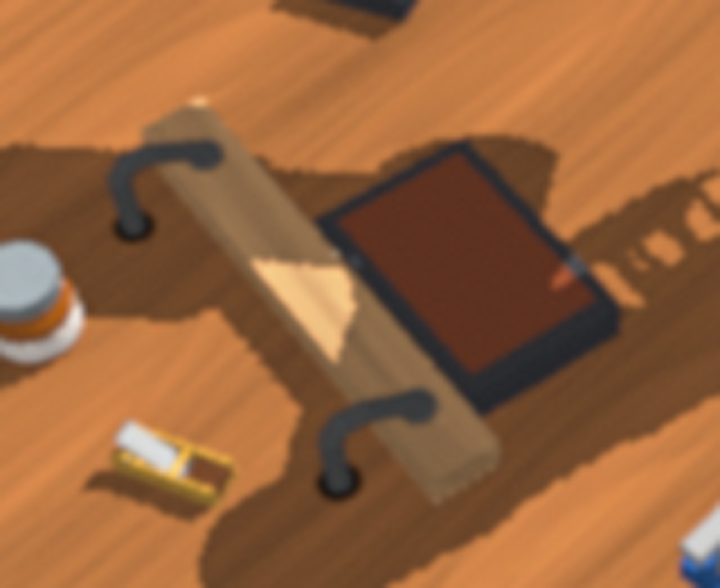

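The side view shows the plate's long side against the fence with no gap, and the hand well clear.

```bash
python3 -c "
from h import *
print(ctrl.close_job())"
```

```text
the job is handed in; nothing more can be done
None
```

The plate now has one long side flush against the fence along its whole length, and I handed the job in at about 13 s on the clock, with no verdict reported. I turned the largest plate about 61° clockwise with low pushes near one end of a long side. I then slid it square onto the fence with the fingers open, pressed it home at the middle and withdrew the hand.

**Last top-view fit:**

| Check | Measured | Allowed |
|---|---|---|
| Angle to fence | about -0.1° (-0.3° against the averaged fence fit) | 1.4° |
| Centre to fence face | 54.9 mm (56.4 mm against the averaged fence fit) | 50 to 57.5 mm |
| Offset along the fence | about +49 mm | ±82 mm |

- **Approach:** the plate was within about 1° of parallel before it touched the fence. The largest force I saw was about 41 N while pressing against it.
- **Jar, plane and knife:** they read within about 4 mm of where they started, which is within measuring error. The hand is well clear of everything.
- **Failed check:** the last automatic fit from the scene camera did not complete because the network did not report one of the outlines. I judged that view by eye, and it shows no gap.

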